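# Brush out a desoldering station's collector cup and hold its purge dial on the third click

### The arm

A 6-joint arm with a two-finger parallel gripper is mounted at the origin on the work surface. World frame = base frame: x ahead of the robot, y to its left, z up, the work surface at z = 0. Lengths are in m, angles in rad, forces in N, time in s.
With the tool pointing down it reaches from about 0.3 to 0.875 m from the base axis. Payload 6.4 kg.
Tool frame: the origin (TCP) lies between the finger pads, 19 mm behind the fingertips; this is the grasp point; z points along the fingers, y is the line along which they close (so a half turn about z gives the same grasp; the last joint's range is limited). The gripper opens to 85 mm and grips with 20 to 120 N. Pads are 22 mm wide; open, the fingers measure 114 mm over their backs; the gripper's body (76 mm by 85 mm) begins 54 mm behind the grasp point. The pads swing forward as they close: fully open they stand 13 mm farther back than shut.
Start: joints at [1.028, 0.181, 1.607, -0, 1.354, -0.206], TCP at [0.19, 0.543, 0.25] pointing down, gripper open.
Joint ranges: [-2.99, 2.99], [-0.89, 2.07], [0.3, 2.58], [-1.14, 4.28], [0, 2.63], [-3.12, 3.12]. Speed limits (rad/s): [2.57, 2.57, 3.01, 3.14, 3.14, 3.14].

### API

Orientations are given as a unit quaternion [w, x, y, z].
In Python, from bench import ctrl gives the robot as it stands. The module is installed in compiled form; this text tells all that it offers.
- The arm moves only by the tool servo_tool, never from a script. Its argument "commands" is a list of rows, each a list of 3 entries, a list of its own where there are three numbers: the shift along the tool's x, y, z in mm, then the turn about the tool's z in rad, then the finger opening in mm, from 0 to 85.4. In form: [[[dx, dy, dz], turn, jaw], ...]. A call has 1 to 20 rows; each row shifts and turns the commanded pose from where the row before left it, along the tool's axes as they then stand; what a row does not reach is not made up. A row lasts 1/8 s, in which the tool goes at most 62.5 mm and 10.7 degrees, less where a joint would pass 70% of its speed; a pose out of reach is approached as far as the arm can. A call with a gripper value outside its range is refused whole. The fingers move at their own pace and stop on an object; the grip force is fixed at half the most. Time passes only in rows, so rows that do not move let the fingers close. It gives the time, the measured TCP pose, the force, the opening and the grip force at its end, in the units of the state.
- ctrl.get_obs(): the state, without advancing time (a new reading comes with each control period).
- ctrl.camera(name): name is "scene" or "side" or "wrist"; returns a dict with "color" (384x512x3 uint8, red, green, blue), "z_map" (384x512 float32, m along the optical axis (not along the pixel's ray), 0 where there is no reading), "fx", "fy", "cx", "cy" (pixels), "R" (3x3) and "t" (3): a world point X has camera coordinates R X + t. Camera axes: x right, y down, z forward; pixel columns grow to the right and rows downward; lengths in m; the calibration is good to about 2 mm. The wrist camera is an equidistant fisheye: a pixel r from the principal point sees the ray r / f radians off the axis. A picture is of the moment at which its call begins.
- ctrl.hand_in(): hands the job in; it is judged then, once.
The state is a dict: "time_s": time; "q": joint angles; "dq": joint speeds; "joint_efforts": joint torques, N m; "eef_pos": TCP position; "eef_rot": TCP orientation; "wrist_force": force on the tool from outside, world axes, zero at the start; "torque": the same for the moment, N m; "opening": opening from 0.0 (shut) to 1.0 (fully open); "grasp_force": force on a finger pad.
Only numpy, scipy, OpenCV 4.12 (cv2) and the standard library are available. Lean on these libraries where they do the work, as an engineer would, in place of code of your own. Each camera call takes 0.05 s, during which the arm holds its last target. There are 200 camera calls.

### The job

Clean the desoldering station: take the long brush from its stand, scrub the steel collector cup with two full strokes (down to the cup's floor, up to near the rim or higher, down to the floor again), then lower the brush all the way back into its stand and let it go there. Then, leaving the other things on the bench where they are, grip the sprung purge dial by its bar and turn it clockwise, counting three clicks, to the third stop (the green tick) and not on to the fourth; keep hold of it, because it springs back: the program finishes while holding the dial on the third stop.

Things in the scene. Friction and masses are not known exactly. Their poses are not given: they have to be found in the camera images.
- station: Desoldering station, fixed. Black base plate 150 (its x) x 290 (its y) x 12 mm; on it a blue pump housing (140 x 125, flat top 60 above the table) centred at y = -75 with the black purge dial on top, and an open steel collector cup (outer diameter 72) at y = +75. Origin: under the plate's centre, on the table; z up, -x is its front, roughly towards the robot.
- cup_in (a point): Centre of the collector cup's inner floor, 17 mm above the table. The cup is 64 mm in inner diameter and 75 mm deep (wall 4 mm).
- cup_rim (a point): Centre of the collector cup's mouth, 92 mm above the table.
- dial (a joint): Turn of the purge dial in rad: 0 at rest, growing clockwise from above, up to 2.09. Click stops every 24 degrees: stop 1 at 0.419, 2 at 0.838, 3 at 1.257, then 4 and 5. A spring pulls it back to 0 with 0.06 to 0.08 N m; the clicks add or take off up to 0.05 N m, so the resistance peaks (0.13 N m at most) a quarter click past each stop. Let go, it runs back to 0.
- dial_bar: The dial's upright black grip bar, 44 long (its x) x 14 thick (its y) x 40 mm high, on a disc 44 across and 6 thick; turns with the dial about a vertical axis. Origin: centre of its underside, 66 above the table, on the dial's axis. Its -x end has the white pointer line, which at 0 points along the station's -x.
- dial_grip (a point): Point on the dial's axis 26 mm up the bar (92 above the table): a good height for the TCP, the bar's flat sides between the fingers. Axes as the bar's. Ticks on the housing around the dial mark where the pointer stands at each stop: long white = 0, short white = 1 and 2, long green = 3, red = 4 and 5.
- brush: Long round brush standing upright, bristles down, loose in its stand; 170 mm long, 35 to 70 g. From the bottom: rigid pale bristle head 26 across and 55 long with a flat end, steel stem 8 across, orange round handle 18 across from 90 to 170 mm. Origin: centre of the flat bristle end; z runs up the handle.
- brush_tip (a point): Centre of the brush's flat bristle end (its lowest point when upright).
- brush_grip (a point): Point on the brush's axis in the handle, 135 mm above the bristle end: grip here from above.
- brush_stand: Fixed brush stand: dark round foot of 84 mm diameter, 10 mm high, with an upright grey tube open at the top (outer diameter 48, inner 40, rim 75 mm above the table). Origin: centre of its underside.
- stand_in (a point): Centre of the stand tube's inner floor, 12 mm above the table and 63 mm below its rim; the brush stands on it.
- mug: Bystander, to be left alone (sizes in mm): white mug, 80 across, 90 high. Origin: centre of its underside.
- solder_reel: Bystander, to be left alone (sizes in mm): bare metal solder reel, 54 across, 40 high. Origin: centre of its underside.
- pedal_box: Bystander, to be left alone (sizes in mm): open yellow effect-pedal case, 94 x 120, 36 high. Origin: centre of its underside.
- screwdriver: Bystander, to be left alone (sizes in mm): blue-handled screwdriver, 160 long, lying. Origin: centre of its underside at mid-length.
- parts_jar: Bystander, to be left alone (sizes in mm): clear jar with red lid, 60 across, 80 high. Origin: centre of its underside.
- wire_spool: Bystander, to be left alone (sizes in mm): black wire spool, 100 across, 70 high. Origin: centre of its underside.
- parts_tray: Bystander, to be left alone (sizes in mm): red divided parts tray, 120 x 90, 30 high. Origin: centre of its underside.
Mind the look-alikes: they are no part of the job. Leave any turquoise look-alike of the brush alone.

How it is judged:
On the way, in this order (a step that is already met when the one before it is completed fails the run):
1. the held brush's bristle end is on the cup's floor (within 12 mm) (contact force between the fingers and brush above 0.5 N and horizontal distance between brush_tip and cup_in below 0.03 m and z of brush_tip in the frame of cup_in below 0.012 m), for 0.05 s.
2. the held brush is drawn up again over the cup, bristle end over 45 mm above its floor (contact force between the fingers and brush above 0.5 N and horizontal distance between brush_tip and cup_in below 0.03 m and z of brush_tip in the frame of cup_in above 0.045 m), for 0.05 s.
3. the held brush is down on the cup's floor a second time (within 12 mm) (all of step 1), for 0.05 s.
4. the brush is lowered into its stand in the hand, to within 12 mm of the floor (contact force between the fingers and brush above 0.5 N and z of brush_tip in the frame of stand_in below 0.012 m and horizontal distance between brush_tip and stand_in below 0.02 m and angle between brush's own z axis and vertical below 0.3 rad), for 0.05 s.
5. the brush is let go, standing in its stand (contact force between the fingers and brush below 0.1 N and z of brush_tip in the frame of stand_in below 0.012 m and horizontal distance between brush_tip and stand_in below 0.02 m and angle between brush's own z axis and vertical below 0.3 rad), for 0.1 s.
6. the dial is turned by its bar to the first stop (contact force between the fingers and dial_bar above 2 N and value of joint dial above 0.298879 rad).
7. the dial is turned on to the second stop (contact force between the fingers and dial_bar above 2 N and value of joint dial above 0.717758 rad).
8. the dial is held at the third stop, within 0.12 rad (7 degrees) (value of joint dial between 1.13664 and 1.37664 rad and contact force between the fingers and dial_bar above 2 N), for 0.3 s.
At the end, for the whole second after the job is handed in: The fingers hold the dial bar (over 2 N) at rest at the third stop, 1.257 rad within 0.12 rad, against its return spring, with nothing else holding it; the brush stands free and still in its stand, bristle end within 12 mm of the stand's floor and 20 mm of its axis, leaning less than 0.3 rad (all of step 5 and all of step 8 and velocity of joint dial between -0.2 and 0.2 rad/s and linear speed of brush below 0.05 m/s); the arm keeps its last pose, push and grip.
It fails at once if the dial goes on towards the fourth stop (over 1.47 rad) (value of joint dial above 1.46608 rad).
It fails at once if the brush is dropped or tipped over (leans over 0.8 rad) (angle between brush's own z axis and vertical above 0.8 rad).
It fails at once if one of the other things on the bench is shifted by more than 30 mm (distance of any of mug, solder_reel, pedal_box, screwdriver, parts_jar, wire_spool, parts_tray from where it was at the start of the episode above 0.03 m).
It fails at once if one of the other things on the bench is knocked over (angle between any of mug, solder_reel, pedal_box, parts_jar, wire_spool, parts_tray's own z axis and vertical above 0.5 rad).
It also fails if it takes over 64 s, if anything falls off the work surface, if the arm or the gripper's body presses on something with over 40 N, if the wrist force passes 120 N, or if a joint passes its speed limit or range.

## Working session

There is one attempt and no reset: what is moved stays moved. The work goes in short steps, Python scripts to look and compute and a tool call to move; the robot and the scene stay as the last step left them, time stands still between calls to the robot, and variables do not carry over. Pictures are saved under pics/ and viewed, at most 10 in all, crops included, and the job is handed in when it is done.

Besides the shell and the picture viewer there is one more tool, called in YAML: its name, and indented under it one key for each argument. servo_tool: Moves the arm, as the interface text tells. Its arguments: {"type":"object","properties":{"commands":{"type":"array"}},"required":["commands"]}

```bash
mkdir -p pics; cat > h.py <<'E'
import numpy as np, cv2
from bench import ctrl
def cloud(c):
    z=c["z_map"]; v,u=np.mgrid[:z.shape[0],:z.shape[1]]
    P=np.stack([(u-c["cx"])/c["fx"]*z,(v-c["cy"])/c["fy"]*z,z],-1)
    return (P-c["t"])@c["R"]
E
python3 - <<'E'
from h import *
s={k:ctrl.camera(k) for k in("scene","side")}
np.save("pics/s.npy",s,allow_pickle=True)
im=[cv2.cvtColor(s[k]["color"],cv2.COLOR_RGB2BGR) for k in s]
for k,i in zip(s,im): cv2.imwrite(f"pics/{k}0.png",cv2.resize(i,(800,600)))
o=ctrl.get_obs();print(o["time_s"],o["eef_pos"],o["eef_rot"])
E
```

```text
0.1 [0.18976625 0.54229425 0.24919413] [-2.83767586e-04  1.67595698e-01  9.85855503e-01 -7.27511257e-04]
```

View pics/scene0.png

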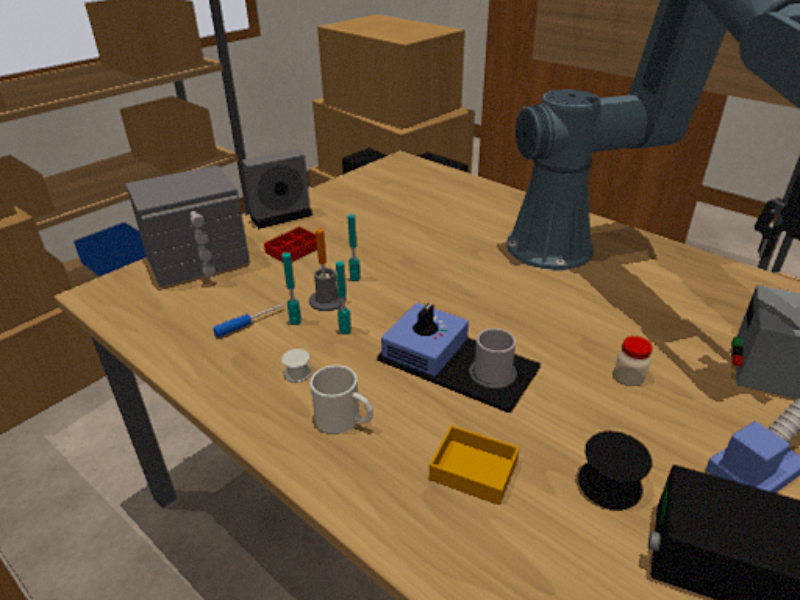

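View pics/side0.png

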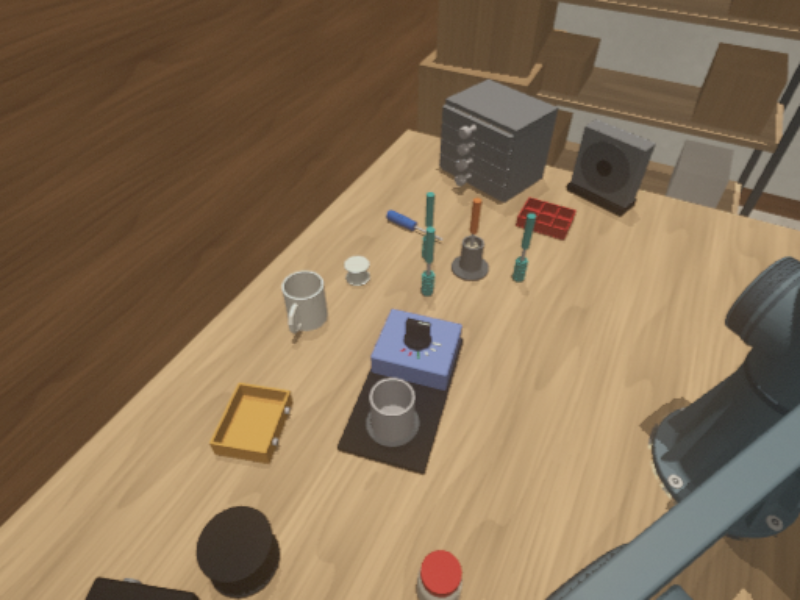

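The pictures show the orange brush in its stand, at (322,265) in the scene view and (474,230) in the side view. Three turquoise look-alikes stand around it. The dial is at (428,320) and the cup at (495,355), both in the scene view. Next I'll measure them.

```bash
cat > m.py <<'E'
from h import *
from scipy.optimize import least_squares
s=np.load("pics/s.npy",allow_pickle=True).item()
def circ(p,r):
    return least_squares(lambda c:np.hypot(p[:,0]-c[0],p[:,1]-c[1])-r,p[:,:2].mean(0),loss="soft_l1",f_scale=.002).x
for k,c in s.items():
    P=cloud(c); hsv=cv2.cvtColor(c["color"],cv2.COLOR_RGB2HSV).astype(int); H,S,V=hsv[...,0],hsv[...,1],hsv[...,2]
    ok=(c["z_map"]>0)&(P[...,2]>.005)&(P[...,2]<.3)
    u=np.arange(512)[None]*800/512; v=np.arange(384)[:,None]*600/384
    box=lambda a,b,d,e:(u>a)&(u<b)&(v>d)&(v<e)
    B={"scene":[(305,335,225,270),(365,480,295,375),(465,525,320,400),(405,445,300,338)],"side":[(462,488,190,240),(365,470,305,390),(360,425,370,450),(400,436,312,356)]}[k]
    m=ok&box(*B[0])&(H<15)&(S>150)&(P[...,2]>.09); p=P[m]
    for lo,hi in((.1,.14),(.14,.19)):
        q=p[(p[:,2]>lo)&(p[:,2]<hi)]; print(k,"handle",len(q),circ(q,.009).round(4) if len(q)>3 else "",p[:,2].max())
    m=ok&(H>95)&(H<130)&(S>80)&box(*B[1])&(abs(P[...,2]-.06)<.006); p=P[m]
    r=cv2.minAreaRect((p[:,:2]*1000).astype(np.float32)); print(" blue top",len(p),r,p[:,2].mean())
    m=ok&box(*B[2]); p=P[m]; q=p[(p[:,2]>.086)&(p[:,2]<.1)]; print(" cup rim",len(q),circ(q,.034).round(4),q[:,2].mean()); q=p[(p[:,2]>.025)&(p[:,2]<.085)]
    m=ok&box(*B[3])&(V<90)&(P[...,2]>.075)&(P[...,2]<.115); p=P[m]; print(" bar",len(p),cv2.minAreaRect((p[:,:2]*1000).astype(np.float32)),p[:,2].max())
    m=ok&(H>82)&(H<95)&(S>120)&(P[...,0]<1); n,l=cv2.connectedComponents(m.astype(np.uint8))
    for i in range(1,n):
        if (l==i).sum()>12: q=P[l==i]; print(" turq",len(q),np.median(q,0).round(3),q[:,2].max().round(3))
E
python3 m.py
```

```text
scene handle 42 [ 0.5463 -0.2575] 0.18287660079023937
scene handle 50 [ 0.5464 -0.2578] 0.18287660079023937
 blue top 884 ((540.8631591796875, 31.630123138427734), (137.65467834472656, 123.56900024414062), 10.638639450073242) 0.0605290376035767
 cup rim 148 [0.5107 0.1773] 0.09067634126974866
 bar 112 ((540.251953125, 31.273216247558594), (42.56632614135742, 15.4189453125), 9.100946426391602) 0.11116084197173519
 turq 75 [ 0.445 -0.269  0.136] 0.173
 turq 98 [ 0.651 -0.243  0.138] 0.173
 turq 74 [ 0.446 -0.267  0.032] 0.059
 turq 98 [ 0.602 -0.139  0.135] 0.172
 turq 96 [ 0.652 -0.24   0.033] 0.058
 turq 96 [ 0.603 -0.137  0.032] 0.058
side handle 38 [ 0.5475 -0.2541] 0.18213546447846396
side handle 54 [ 0.5461 -0.255 ] 0.18213546447846396
 blue top 0 ((0.0, 0.0), (0.0, 0.0), 0.0) nan
 cup rim 166 [0.509  0.1812] 0.09000909441680734
 bar 140 ((535.44970703125, 34.85356903076172), (42.750022888183594, 13.315505027770996), 9.39648151397705) 0.10676663977971598m.py:16: RuntimeWarning: Mean of empty slice.
  r=cv2.minAreaRect((p[:,:2]*1000).astype(np.float32)); print(" blue top",len(p),r,p[:,2].mean())
  ret = ret.dtype.type(ret / rcount)
```

servo_tool:
  commands:
    - [[0,0,0],-0.17,85]
    - [[0,0,0],-0.167,85]
    - [[-20,-44,0],0,85]
    - [[-20,-44,0],0,85]
    - [[-20,-44,0],0,85]
    - [[-20,-44,0],0,85]
    - [[-20,-44,0],0,85]
    - [[-20,-44,0],0,85]
    - [[-20,-44,0],0,85]
    - [[-20,-44,0],0,85]
    - [[-20,-44,0],0,85]
    - [[-20,-44,0],0,85]
    - [[-20,-44,0],0,85]
    - [[-20,-44,0],0,85]
    - [[-20,-44,0],0,85]
    - [[-20,-44,0],0,85]
    - [[-20,-44,0],0,85]
    - [[-16,-44,0],0,85]
    - [[-20,-44,0],0,85]
    - [[0,0,0],0,85]

```text
time_s: 2.6
eef_pos: [0.5265, -0.208, 0.2491]
eef_rot: [-0.0, 0.002, 1.0, -0.0]
wrist_force: [-1.1, 0.5, -0.6]
opening: 0.994
grasp_force: 0.0
```

servo_tool:
  commands:
    - [[-10,-24,0],0,85]
    - [[-10,-24,0],0,85]
    - [[0,0,17],0,85]
    - [[0,0,17],0,85]
    - [[0,0,17],0,85]
    - [[0,0,17],0,85]
    - [[0,0,17],0,85]
    - [[0,0,17],0,85]
    - [[0,0,0],0,40]
    - [[0,0,0],0,20]
    - [[0,0,0],0,5]
    - [[0,0,0],0,5]
    - [[0,0,0],0,5]
    - [[0,0,0],0,5]

```text
time_s: 4.35
eef_pos: [0.5467, -0.2538, 0.1489]
eef_rot: [0.001, -0.0, 1.0, -0.001]
wrist_force: [0.4, -2.1, 5.6]
opening: 0.192
grasp_force: 58.4
```

servo_tool:
  commands:
    - [[0,0,-20],0,5]
    - [[0,0,-25],0,5]
    - [[0,0,-25],0,5]
    - [[0,0,-25],0,5]
    - [[0,0,-25],0,5]
    - [[3,15,0],0,5]
    - [[3,35,0],0,5]
    - [[3,35,0],0,5]
    - [[3,35,0],0,5]
    - [[3,35,0],0,5]
    - [[3,35,0],0,5]
    - [[3,35,0],0,5]
    - [[3,35,0],0,5]
    - [[3,35,0],0,5]
    - [[3,35,0],0,5]
    - [[3,35,0],0,5]
    - [[3,35,0],0,5]
    - [[1,35,0],0,5]
    - [[0,0,0],0,5]
    - [[0,0,0],0,5]

```text
time_s: 6.85
eef_pos: [0.5081, 0.1818, 0.2671]
eef_rot: [-0.001, -0.001, 1.0, -0.0]
wrist_force: [0.5, -0.0, -0.2]
opening: 0.196
grasp_force: 58.6
```

```bash
cat > m2.py <<'E'
from h import *
import sys
n=sys.argv[1]
s={k:ctrl.camera(k) for k in("scene","side")}; o=ctrl.get_obs(); print(o["time_s"],o["eef_pos"],o["grasp_force"])
out=[]
for k,c in s.items():
    e=o["eef_pos"]; pt=c["R"]@(e-[0,0,.1])+c["t"]; u=c["fx"]*pt[0]/pt[2]+c["cx"]; v=c["fy"]*pt[1]/pt[2]+c["cy"]; print(k,u,v)
    u,v=int(np.clip(u,80,432)),int(np.clip(v,80,304)); im=cv2.cvtColor(c["color"],cv2.COLOR_RGB2BGR)[v-80:v+80,u-80:u+80]
    out.append(cv2.resize(im,(400,400),interpolation=cv2.INTER_CUBIC))
    P=cloud(c); d=np.hypot(P[...,0]-e[0],P[...,1]-e[1])
    for a,b in((.07,.1),(.1,.115),(.115,.13),(.13,.15),(.15,.165),(.165,.18),(.18,.195),(.195,.21),(.21,.24)):
        q=P[(d<.03)&(P[...,2]>a)&(P[...,2]<b)&(c["z_map"]>0)]
        if len(q)>3: print(" ",a,b,len(q),np.median(q,0).round(4),q[:,2].min().round(4))
cv2.imwrite(f"pics/{n}.png",np.hstack(out))
np.save(f"pics/{n}.npy",s,allow_pickle=True)
E
python3 m2.py c1
```

```text
6.95 [0.50868801 0.18112981 0.26755321] 58.58252227306366
scene 320.9575058966489 196.26216279088527
  0.07 0.1 28 [0.4855 0.1966 0.0867] 0.0705
  0.13 0.15 43 [0.517  0.1852 0.1398] 0.1311
  0.15 0.165 45 [0.5175 0.186  0.158 ] 0.1501
  0.165 0.18 40 [0.5179 0.1833 0.1713] 0.1652
  0.18 0.195 51 [0.5129 0.183  0.1853] 0.1801
  0.195 0.21 14 [0.5101 0.1813 0.2029] 0.1951
  0.21 0.24 44 [0.5138 0.1846 0.2302] 0.2103
side 250.75501827616884 234.8596425233652
  0.13 0.15 54 [0.5022 0.1921 0.1409] 0.1312
  0.15 0.165 38 [0.5032 0.1925 0.1588] 0.15
  0.165 0.18 55 [0.5012 0.1916 0.1718] 0.1661
  0.18 0.195 73 [0.5063 0.1863 0.184 ] 0.1801
  0.195 0.21 17 [0.507  0.1849 0.2028] 0.1958
  0.21 0.24 47 [0.5045 0.1883 0.2294] 0.2101
```

View pics/c1.png

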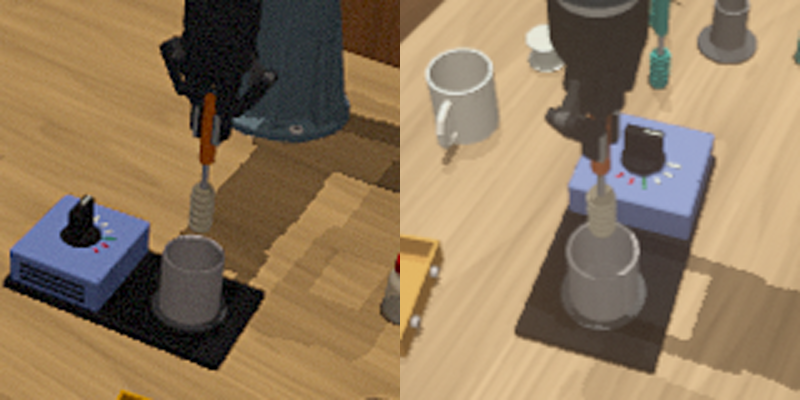

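The brush hangs upright over the cup, with its tip at (203,230) in the scene crop, just above the mouth at (192,240). The tip is about 131 mm above the table. Now the strokes.

servo_tool:
  commands:
    - [[0,-2,20],0,5]
    - [[0,0,20],0,5]
    - [[0,0,20],0,5]
    - [[0,0,20],0,5]
    - [[0,0,20],0,5]
    - [[0,0,10],0,5]
    - [[0,0,0],0,5]
    - [[0,0,0],0,5]

```text
time_s: 7.95
eef_pos: [0.5097, 0.1796, 0.1588]
eef_rot: [0.001, 0.0, 1.0, 0.0]
wrist_force: [-0.3, 0.1, -1.0]
opening: 0.193
grasp_force: 58.6
```

servo_tool:
  commands:
    - [[0,0,2],0,5]
    - [[0,0,0],0,5]
    - [[0,0,-20],0,5]
    - [[0,0,-20],0,5]
    - [[0,0,-20],0,5]
    - [[0,0,-15],0,5]
    - [[0,0,0],0,5]
    - [[0,0,0],0,5]
    - [[0,0,20],0,5]
    - [[0,0,20],0,5]
    - [[0,0,20],0,5]
    - [[0,0,15],0,5]
    - [[0,0,0],0,5]
    - [[0,0,0],0,5]
    - [[0,0,0],0,5]

```text
time_s: 9.82
eef_pos: [0.5095, 0.1798, 0.1567]
eef_rot: [0.001, -0.0, 1.0, 0.0]
wrist_force: [-0.1, 0.1, -0.1]
opening: 0.192
grasp_force: 58.5
```

servo_tool:
  commands:
    - [[0,0,-22],0,5]
    - [[0,0,-30],0,5]
    - [[0,0,-30],0,5]
    - [[0,0,-30],0,5]
    - [[-1,-33,0],0,5]
    - [[-3,-35,0],0,5]
    - [[-3,-35,0],0,5]
    - [[-3,-35,0],0,5]
    - [[-3,-35,0],0,5]
    - [[-3,-35,0],0,5]
    - [[-3,-35,0],0,5]
    - [[-3,-35,0],0,5]
    - [[-3,-35,0],0,5]
    - [[-3,-35,0],0,5]
    - [[-3,-35,0],0,5]
    - [[-3,-35,0],0,5]
    - [[-3,-15,0],0,5]
    - [[0,0,0],0,5]
    - [[0,0,0],0,5]

```text
time_s: 12.2
eef_pos: [0.5462, -0.252, 0.268]
eef_rot: [-0.0, -0.001, 1.0, 0.0]
wrist_force: [-0.3, -0.5, -1.6]
opening: 0.197
grasp_force: 58.6
```

```bash
cat > m3.py <<'E'
from h import *
from scipy.optimize import least_squares
c1=np.load("pics/c1.npy",allow_pickle=True).item(); c2={k:ctrl.camera(k) for k in c1}; np.save("pics/c2.npy",c2,allow_pickle=True); o=ctrl.get_obs(); e=o["eef_pos"]; print(e)
def circ(p,r): return least_squares(lambda c:np.hypot(p[:,0]-c[0],p[:,1]-c[1])-r,p[:,:2].mean(0),loss="soft_l1",f_scale=.002).x
for k in c1:
    P=cloud(c1[k]); d=np.hypot(P[...,0]-.5465,P[...,1]+.256); q=P[(d<.032)&(P[...,2]>.068)&(P[...,2]<.08)]; print(k,"rim",len(q),circ(q,.022).round(4))
    q=P[(d<.055)&(P[...,2]>.007)&(P[...,2]<.013)]; print(" foot",len(q), cv2.minEnclosingCircle((q[:,:2]*1000).astype(np.float32)))
    P=cloud(c2[k]); d=np.hypot(P[...,0]-e[0],P[...,1]-e[1]); q=P[(d<.03)&(P[...,2]>.125)&(P[...,2]<.18)]; q0=q[q[:,2]<.15];q1=q[q[:,2]>.15]; print(" bristle",circ(q0,.013).round(4),circ(q1,.013).round(4),np.sort(q[:,2])[:3])
E
python3 m3.py
```

```text
[ 0.54627297 -0.25193639  0.26810589]
scene rim 73 [ 0.5459 -0.2549]
 foot 95 ((547.4469604492188, -253.61639404296875), 40.476165771484375)
 bristle [ 0.5472 -0.2551] [ 0.5462 -0.2544] [0.13238121 0.13594707 0.13597615]
side rim 56 [ 0.5443 -0.2511]
 foot 68 ((541.9247436523438, -249.78921508789062), 38.49348831176758)
 bristle [ 0.547  -0.2515] [ 0.5472 -0.2507] [0.1303688  0.13120802 0.13199308]
```

servo_tool:
  commands:
    - [[1,0,20],0,5]
    - [[0,0,20],0,5]
    - [[0,0,20],0,5]
    - [[0,0,20],0,5]
    - [[0,0,20],0,5]
    - [[0,0,10],0,5]
    - [[0,0,6],0,5]
    - [[0,0,2],0,5]
    - [[0,0,0],0,5]
    - [[0,0,0],0,5]

```text
time_s: 13.55
eef_pos: [0.5455, -0.2535, 0.1507]
eef_rot: [0.0, -0.0, 1.0, -0.0]
wrist_force: [-0.1, -0.2, -0.7]
opening: 0.193
grasp_force: 58.6
```

servo_tool:
  commands:
    - [[0,0,2],0,5]
    - [[0,0,0],0,5]
    - [[0,0,0],0,5]
    - [[0,0,0],0,22]
    - [[0,0,0],0,30]
    - [[0,0,0],0,45]
    - [[0,0,0],0,65]
    - [[0,0,0],0,85]
    - [[0,0,0],0,85]
    - [[0,0,0],0,85]
    - [[0,0,0],0,85]
    - [[0,0,-10],0,85]
    - [[0,0,-20],0,85]
    - [[0,0,-20],0,85]
    - [[0,0,-20],0,85]
    - [[0,0,-20],0,85]
    - [[0,0,-15],0,85]
    - [[0,0,0],0,85]

```text
time_s: 15.8
eef_pos: [0.5459, -0.2537, 0.255]
eef_rot: [0.001, -0.0, 1.0, -0.001]
wrist_force: [-0.5, -0.7, -0.3]
opening: 0.995
grasp_force: 0.0
```

```bash
sed -i 's#np.load("pics/s.npy",allow_pickle=True).item()#{k:ctrl.camera(k) for k in("scene","side")}#' m.py; python3 m.py 2>/dev/null; python3 -c "
from h import *
o=ctrl.get_obs();print(o['eef_pos'],o['eef_rot'],o['q'])"
```

```text
scene handle 43 [ 0.5452 -0.256 ] 0.18467381495441462
scene handle 62 [ 0.5457 -0.2542] 0.18467381495441462
 blue top 884 ((538.9295654296875, 30.87500762939453), (140.68943786621094, 125.37191009521484), 10.237003326416016) 0.06051292289759023
 cup rim 147 [0.5107 0.1772] 0.09063525461639618
 bar 108 ((539.5169067382812, 29.960514068603516), (42.780879974365234, 16.4250431060791), 9.294168472290039) 0.11052987703796582
 turq 74 [ 0.445 -0.269  0.137] 0.173
 turq 100 [ 0.651 -0.243  0.138] 0.172
 turq 74 [ 0.447 -0.265  0.032] 0.058
 turq 100 [ 0.602 -0.139  0.134] 0.172
 turq 95 [ 0.652 -0.24   0.036] 0.058
 turq 101 [ 0.604 -0.137  0.034] 0.057
side handle 33 [ 0.5455 -0.2518] 0.18178183604745027
side handle 54 [ 0.5446 -0.2526] 0.18178183604745027
 blue top 0 ((0.0, 0.0), (0.0, 0.0), 0.0) nan
 cup rim 166 [0.509  0.1811] 0.09004485386761484
 bar 140 ((535.5819702148438, 34.54711151123047), (43.11225891113281, 13.246048927307129), 9.194602966308594) 0.1084872490645407
[ 0.54496234 -0.25307264  0.2526753 ] [-1.99485837e-04 -1.00225420e-04  9.99999967e-01  1.24191275e-04] [-6.32065652e-01  2.35657407e-01  1.53637529e+00 -3.60921877e-05
  1.37002860e+00 -2.20305522e+00]
```

servo_tool:
  commands:
    - [[0,30,0],0,85]
    - [[1,35,0],0,85]
    - [[1,35,0],0,85]
    - [[1,35,0],0,85]
    - [[1,35,0],0,85]
    - [[1,35,0],0,85]
    - [[1,35,0],0,85]
    - [[1,35,0],0,85]
    - [[1,10,0],0,85]
    - [[0,0,0],-0.09,85]
    - [[0,0,0],-0.085,85]
    - [[0,0,20],0,85]
    - [[0,0,20],0,85]
    - [[0,0,0],0,85]
    - [[0,0,0],0,85]

```text
time_s: 17.77
eef_pos: [0.5374, 0.0313, 0.2134]
eef_rot: [0.0, -0.087, 0.996, -0.0]
wrist_force: [-0.1, 0.4, 0.4]
opening: 0.997
grasp_force: 0.0
```

```bash
cat > m4.py <<'E'
from h import *
import sys
c=ctrl.camera("wrist"); o=ctrl.get_obs(); print(o["time_s"],o["eef_pos"],o["eef_rot"].round(4))
z=c["z_map"]; v,u=np.mgrid[:384,:512]; x=(u-c["cx"])/c["fx"]; y=(v-c["cy"])/c["fy"]; th=np.hypot(x,y); k=np.tan(np.minimum(th,1.5))/np.maximum(th,1e-9)
P=(np.stack([x*k*z,y*k*z,z],-1)-c["t"])@c["R"]
V=c["color"].max(-1); ok=(z>0)&(th<1.2)&(np.hypot(P[...,0]-.538,P[...,1]-.032)<.045)
hs=cv2.cvtColor(c["color"],cv2.COLOR_RGB2HSV).astype(int)
for lo,hi in((.099,.115),(.085,.1)):
    q=P[ok&(P[...,2]>lo)&(P[...,2]<hi)]; 
    if len(q)>5: print("bar",lo,len(q),cv2.minAreaRect((q[:,:2]*1000).astype(np.float32)),q[:,2].max())
q=P[(z>0)&(th<1.3)&(np.hypot(P[...,0]-.538,P[...,1]-.032)<.13)&(abs(P[...,2]-.06)<.004)&(hs[...,0]>95)&(hs[...,0]<130)&(hs[...,1]>80)]; print("top",len(q),cv2.minAreaRect((q[:,:2]*1000).astype(np.float32)))
g=(z>0)&(abs(P[...,2]-.06)<.006)&(hs[...,0]>45)&(hs[...,0]<85)&(hs[...,1]>80)&(np.hypot(P[...,0]-.538,P[...,1]-.032)<.06)
if g.any(): print("green",g.sum(),P[g].mean(0))
cv2.imwrite(f"pics/{sys.argv[1]}.png",cv2.cvtColor(c["color"],cv2.COLOR_RGB2BGR))
E
python3 m4.py w1
```

```text
17.825 [0.53763322 0.03136299 0.21377836] [ 5.000e-04 -8.730e-02  9.962e-01 -2.000e-04]
bar 0.099 903 ((535.6820068359375, 30.249975204467773), (43.40087127685547, 13.868620872497559), 10.2442626953125) 0.10910889441310875
bar 0.085 60 ((514.9078369140625, 26.930561065673828), (1.9218013286590576, 13.615811347961426), 4.349102020263672) 0.09981630830270745
top 12520 ((534.7621459960938, 31.236328125), (136.85647583007812, 123.035400390625), 9.959174156188965)
green 41 [0.51966055 0.06157657 0.06098927]
```

View pics/w1.png

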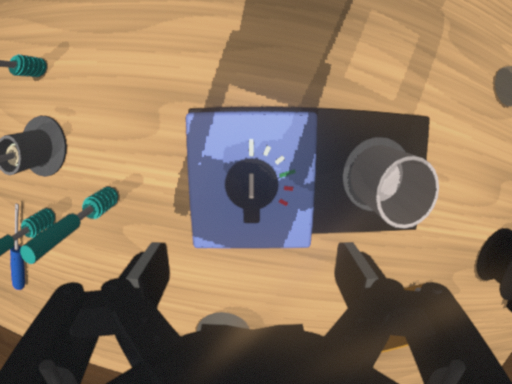

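The wrist view shows the bar at (251,195) square between the fingers, with the white rest tick at (251,148) and the green tick at (286,175). I'm descending and gripping.

servo_tool:
  commands:
    - [[0,0,20],0,85]
    - [[0,0,20],0,85]
    - [[0,0,20],0,85]
    - [[0,0,20],0,85]
    - [[0,0,20],0,85]
    - [[0,0,15],0,85]
    - [[0,0,6],0,60]
    - [[0,0,0],0,40]
    - [[0,0,0],0,20]
    - [[0,0,0],0,5]
    - [[0,0,0],0,5]
    - [[0,0,0],0,5]
    - [[0,0,0],0,5]

```text
time_s: 19.45
eef_pos: [0.5378, 0.0309, 0.093]
eef_rot: [0.001, -0.088, 0.996, -0.001]
wrist_force: [-0.3, -5.1, 5.2]
opening: 0.153
grasp_force: 60.9
```

servo_tool:
  commands:
    - [[0,0,0],0.1,5]
    - [[0,0,0],0.1,5]
    - [[0,0,0],0.1,5]
    - [[0,0,0],0.12,5]
    - [[0,0,0],0,5]
    - [[0,0,0],0.1,5]
    - [[0,0,0],0.1,5]
    - [[0,0,0],0.1,5]
    - [[0,0,0],0.12,5]
    - [[0,0,0],0,5]
    - [[0,0,0],0,5]

```text
time_s: 20.82
eef_pos: [0.5378, 0.0302, 0.093]
eef_rot: [0.001, 0.326, 0.945, -0.001]
wrist_force: [-2.1, -7.8, 4.7]
opening: 0.156
grasp_force: 61.0
```

```bash
python3 -c "
from h import *
o=ctrl.get_obs();q=o['eef_rot'];print(o['torque'],'heading x',2*np.arctan2(q[2],q[1])-np.pi, o['wrist_force'])"; python3 m4.py w2
```

```text
[-1.26417907  0.29681341  0.03521575] heading x -0.6647097555998918 [-2.08359236 -7.82198231  4.67982064]
20.875 [0.53776133 0.03022521 0.09296793] [ 0.0011  0.3263  0.9453 -0.001 ]
bar 0.099 3922 ((535.1775512695312, 30.809398651123047), (39.443912506103516, 41.02277374267578), 9.232399940490723) 0.11496297912675645
bar 0.085 1050 ((525.4124145507812, 39.494468688964844), (40.5107421875, 17.408782958984375), 51.946529388427734) 0.09999445497646654
top 16426 ((534.7109985351562, 31.411151885986328), (136.2664031982422, 123.62521362304688), 9.579318046569824)
green 151 [0.51919322 0.06237382 0.06101639]
```

View pics/w2.png

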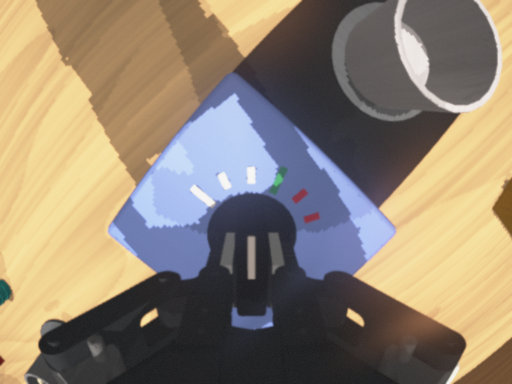

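The pointer line at (251,255) lines up with the second short white tick at (251,175), so the dial is at stop 2. One more click brings it to green.

servo_tool:
  commands:
    - [[0,0,0],0.1,5]
    - [[0,0,0],0.1,5]
    - [[0,0,0],0.1,5]
    - [[0,0,0],0.08,5]
    - [[0,0,0],0.037,5]
    - [[0,0,0],0,5]
    - [[0,0,0],0,5]
    - [[0,0,0],0,5]
    - [[0,0,0],0,5]

```text
time_s: 22.0
eef_pos: [0.5375, 0.0299, 0.093]
eef_rot: [0.001, 0.515, 0.857, -0.001]
wrist_force: [-3.4, -10.1, 5.5]
opening: 0.154
grasp_force: 61.1
```

```bash
python3 -c "
from h import *
o=ctrl.get_obs();q=o['eef_rot'];print(o['torque'],'heading x',2*np.arctan2(q[2],q[1])-np.pi, o['wrist_force'])"; python3 m4.py w3; python3 m.py 2>/dev/null | grep -E "handle"
```

```text
[-1.47551957  0.43465409  0.07049476] heading x -1.081561791019087 [ -3.40154473 -10.08168051   5.52545455]
22.05 [0.53749174 0.02992831 0.09293095] [ 0.0011  0.5148  0.8573 -0.0012]
bar 0.099 3937 ((534.9418334960938, 30.971012115478516), (41.42411422729492, 39.322471618652344), 78.49537658691406) 0.11499220921784475
bar 0.085 1055 ((529.9777221679688, 43.1657829284668), (40.69979476928711, 17.31976890563965), 28.01192283630371) 0.09999715614797307
top 16468 ((535.0770263671875, 31.893070220947266), (136.6655731201172, 122.77204132080078), 10.307146072387695)
green 158 [0.51913276 0.06237568 0.06107973]
scene handle 42 [ 0.5454 -0.2556] 0.18286152765209082
scene handle 53 [ 0.5462 -0.2559] 0.18286152765209082
side handle 21 [ 0.5452 -0.2518] 0.12629218443176354
side handle 0  0.12629218443176354
```

View pics/w3.png

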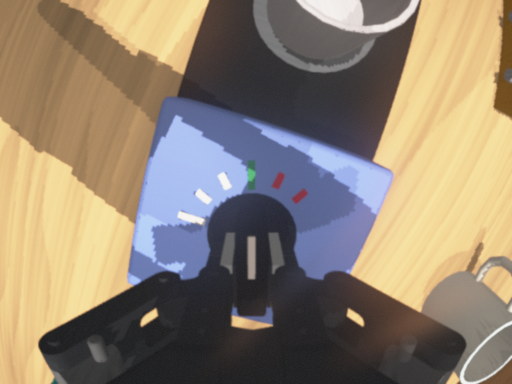

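The pointer at (251,257) is on the green tick at (251,173), and the tool has turned 1.257 rad in all. Scene-view depth shows the brush upright in its stand. Handing in.

```bash
python3 -c "
from bench import ctrl
print(ctrl.hand_in())"
```

```text
the job is handed in; nothing more can be done
None
```

I handed the job in at about 22 s: the cup got two full strokes, the brush is back upright and free in its stand, and the gripper is holding the dial on the third (green) stop; the hand-in returned no verdict.

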